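Arm the guarded clamp switch at the welding bench

ROBOT

A 6-joint arm with a two-finger parallel gripper is mounted at the origin on the work surface. World frame = base frame: x ahead of the robot, y to its left, z up, the work surface at z = 0. Lengths are in m, angles in degrees, forces in N, time in s.
With the tool pointing down it reaches from about 0.3 to 0.75 m from the base axis. Payload 8.5 kg.
Tool frame: the origin (TCP) lies on the mounting face of the last link; the fingertips stand 166 mm ahead of it and the grasp point (between the pads) lies 147 mm ahead of it; x points along the fingers, z is the direction in which the jaws open and shut, and the axes are right-handed (so a half turn about x gives the same grasp; the last joint's range is limited). The gripper opens to 88 mm and grips with 3 to 60 N. Pads are 18 mm wide; open, the fingers measure 123 mm over their backs; the gripper's body (75 mm by 187 mm) begins 45 mm behind the grasp point.
Start: joints at [-77.71, 21.807, 74.336, -0, 83.858, -12.336], TCP at [0.229, -0.5, 0.405] pointing down, gripper open.
Joint ranges: [-178.18, 178.18], [-50.72, 133.34], [12.68, 142.11], [-81.47, 261.47], [9.98, 163.14], [-165.26, 165.26]. Speed limits (degrees/s): [136.94, 136.94, 180, 180, 180, 180].

INTERFACE

Orientations are given as [roll, pitch, yaw] about the fixed x, y, z axes, in that order (R = Rz(yaw) Ry(pitch) Rx(roll)).
In Python, from rig import arm, eyes gives the robot as it stands.
- The arm moves only by the shell command python3 -m crank 'ROWS' [FORCE]. ROWS is JSON, a list that holds one entry, the list of rows, each a list of 5 numbers: the shift along the world's x, y, z in mm, then the turn about the world's z in degrees, then the gripper's target within -1 to 1 (shut at 1, half-way at 0, fully open at -1). A call has 1 to 20 rows; each row shifts and turns the pose as measured when the row begins; what a row does not reach is not made up. A row lasts 1/8 s, in which the tool goes at most 62.5 mm and 10.7 degrees, less where a joint would pass 70% of its speed; a pose out of reach is approached as far as the arm can. A call with a gripper value outside its range is refused whole. The fingers move at their own pace and stop on an object; FORCE is the grip in N (left out, the last holds). Time passes only in rows, so rows that do not move let the fingers close. It gives the time, the measured TCP pose, the force and the opening at its end, in the units of the state.
- arm.read_state(): the state, without advancing time (a new reading comes with each control period).
- eyes.snapshot(name): name is "side" or "top"; returns (picture, depth): 384x512x3 uint8, blue, green, red; 384x512 float32, m along the optical axis (not along the pixel's ray), 0 where there is no reading.
- eyes.camera_params(name): a dict with "K" (3x3 intrinsics, pixels), "distortion" ([k1, k2, p1, p2, k3] as OpenCV has them; the pictures are not rectified), "world_from_camera" (4x4, takes a point from camera to world coordinates). Camera axes: x right, y up, looking along -z (the intrinsics and any distortion apply to the point x, -y, -z); pixel columns grow to the right and rows downward; lengths in m; the calibration is good to about 2 mm. A picture is of the moment at which its call begins. camera_params takes no time and is no camera call.
- arm.hand_in(): hands the job in, once; it reports no verdict.
The state is a dict: "t": time; "joints": joint angles; "joint_velocities": joint speeds; "effort": joint torques, N m; "eef_pos": TCP position; "eef_rot": TCP orientation; "contact_force": force on the tool from outside, world axes, zero at the start; "moment": the same for the moment, N m; "finger_gap": finger opening in m.
Only numpy, scipy, OpenCV 4.12 (cv2) and the standard library are available. Lean on these libraries where they do the work, as an engineer would, in place of code of your own. Each camera call takes 0.05 s, during which the arm holds its last target. There are 200 camera calls.

TASK

On the switch box with the round domed lamp, lift the hinged guard well up with a finger and, keeping it up on the finger, push the toggle beneath it fully over towards the guard's hinge; then draw the finger out and let the guard drop shut over the switched toggle. Do it all by touch, grasping nothing, and leave the other box's guard and toggle and all the loose things on the bench and on the box where they are.

Things in the scene. Friction and masses are not known exactly. Their poses are not given: they have to be found in the camera images.
- station: the switch box to work on: grey, fixed to the bench, 130 (x) by 150 (y) by 60 mm high, aluminium top panel; origin at the centre of its underside, own x points to its far side (the hinge side, away from the robot when its yaw is 0), z up. It carries the guarded toggle, centred at y = -30 mm, and the domed lamp; the half nearer the robot is otherwise bare
- lamp (a point): top of the lamp that marks this box: a white dome on a steel rim 30 mm wide, 23 mm above the panel, at x = -10, y = +45 mm in the box frame
- guard_hinge (a point): centre of the guard's hinge line, at x = +35, y = -30, z = +78 mm in the box frame (18 mm above the panel); the line runs along the box's y axis. A hinge lug, 5 mm thick and 24 mm high, stands at each end, 32 mm from this point
- guard_lip (a point): middle of the guard's free edge, a 58 mm wide rolled bead of 3 mm radius. Closed, it lies 60 mm nearer the box's front (own -x) than the hinge and 24 mm above it (42 mm above the panel), overhanging open air: the front of the guard is open so that a leaning finger can go under the bead. It turns with the guard about the hinge at a radius of 65 mm
- guard (a joint): angle (rad) of the guard, a grey plastic hood of about 30 g: top plate 50 by 58 mm and 3 mm thick, 18 to 21 mm above the hinge, side skirts only 12 mm deep, inside width 52 mm. 0 = shut, 1.1 = stop, fully up; the lip rises and goes back towards the hinge. A weak spring and its weight shut it whenever nothing holds it (under 1 N at the lip)
- toggle_tip (a point): centre of the toggle's round head (9 mm ball), 23 mm from its pivot; the pivot lies 27 mm nearer the front than the hinge and 4 mm above the panel. Off, the tip is 9 mm nearer the front than the pivot; on, 9 mm nearer the hinge; about 25 mm above the panel at either end
- toggle (a joint): angle (rad) of the toggle, a steel lever of 7 mm diameter under the guard: 0 = off, leaning 0.4 rad towards the front; 0.8 = on, leaning 0.4 rad towards the hinge. It moves with friction, about 1.3 N at the tip, and stays where it is left
- station2: the other switch box, to be left alone: same box, but with a black bar-shaped rotary selector in place of the domed lamp; frame as for the first
- guard2 (a joint): angle of the other box's guard (rad), 0 = shut. Same mechanism and sizes as on the other box.
- toggle2 (a joint): angle of the other box's toggle (rad), 0 = off, 0.8 = on; may start anywhere. Same mechanism and sizes as on the other box.
- toggle2_tip (a point): centre of the head of the other box's toggle
- nozzle: loose brass nozzle, 22 mm diameter, 36 mm high, standing on the panel of the lamp box near its far corner on the lamp side; origin at the centre of its underside
- tin: loose open steel tin, 44 mm diameter, 55 mm high, between the two boxes; origin at the centre of its underside
- tube_a: loose offcut of square steel tube, 120 mm long (own x), 40 by 40 mm; origin at the centre of its underside
- tube_b: loose offcut of square steel tube, 90 mm long (own x), 40 by 40 mm, in front of the boxes; origin at the centre of its underside
- spray: loose white spray can, 56 mm diameter, 170 mm high, upright; origin at the centre of its underside
- magnet: loose dark L-shaped welding magnet, legs 90 and 75 mm, 16 mm thick, lying flat; origin on its underside
- wirebrush: loose hand brush lying flat at the left of the boxes, about 200 mm long; origin on its underside

How it is judged:
By the outcome, as a careful person would: the job done as asked, in the order asked, and still so for the second after the job is handed in, with the robot touching nothing.
It also fails if it takes over 53 s, if anything falls off the work surface, if the arm or the gripper's body presses on something with over 40 N, if the wrist force passes 120 N, or if a joint passes its speed limit or range.

## Working session

There is one attempt and no reset: what is moved stays moved. The work goes in short steps, Python scripts to look and compute and a shell command to move; the robot and the scene stay as the last step left them, time stands still between calls to the robot, and variables do not carry over. Pictures are saved under pics/ and viewed, about 8 in all and at most 12, crops included, and the job is handed in when it is done.

```bash
ls; mkdir -p pics
cat > h.py <<'E'
import numpy as np, cv2
from rig import arm, eyes
def cloud(name, dep):
    p=eyes.camera_params(name); K=np.array(p["K"]);d=np.array(p["distortion"]);T=np.array(p["world_from_camera"])
    h,w=dep.shape
    u,v=np.meshgrid(np.arange(w),np.arange(h))
    n=cv2.undistortPoints(np.stack([u,v],-1).reshape(-1,1,2).astype(np.float64),K,d).reshape(h,w,2)
    P=np.stack([n[...,0]*dep,-n[...,1]*dep,-dep],-1)
    return P@T[:3,:3].T+T[:3,3]
E
python3 - <<'E'
from h import *
for n in("top","side"):
    im,d=eyes.snapshot(n); cv2.imwrite(f"pics/{n}0.png",cv2.resize(im,(800,600),interpolation=3)); np.save(f"{n}0.npy",d); np.save(f"{n}0i.npy",im)
    p=eyes.camera_params(n); print(n,np.round(p["world_from_camera"],3).tolist(),np.array(p["K"]).round(1).tolist())
s=arm.read_state();print(s)
E
```

```text
pics
top [[-0.009, 0.994, -0.111, 0.441], [-1.0, -0.008, 0.017, 0.005], [0.016, 0.111, 0.994, 1.148], [0.0, 0.0, 0.0, 1.0]] [[388.6, 0.0, 257.4], [0.0, 388.6, 191.1], [0.0, 0.0, 1.0]]
side [[-0.987, 0.111, -0.113, 0.414], [-0.158, -0.646, 0.747, 0.94], [0.01, 0.755, 0.656, 0.936], [0.0, 0.0, 0.0, 1.0]] [[442.5, 0.0, 256.6], [0.0, 442.5, 188.3], [0.0, 0.0, 1.0]]
{'t': 0.1, 'joints': array([-7.77113859e+01,  2.18392601e+01,  7.43759659e+01,  6.97616098e-04,
        8.38579691e+01, -1.23358112e+01]), 'joint_velocities': array([ 0.06804442,  0.00303526, -0.15370554, -0.10426831, -0.01350273,
       -0.13214469]), 'effort': array([ 2.98003375e-03, -4.38648319e+01, -2.24914724e+01,  7.14353984e-02,
        3.41621612e-02, -9.77982631e-05]), 'eef_pos': array([ 0.22916208, -0.4999641 ,  0.40420557]), 'eef_rot': array([167.12133376,  89.92680158, 101.74568406]), 'contact_force': array([ 1.08943729, -0.78587434,  0.50512281]), 'moment': array([0.01940188, 0.00456738, 0.01972064]), 'finger_gap': 0.08811075348159654}
```

View pics/top0.png

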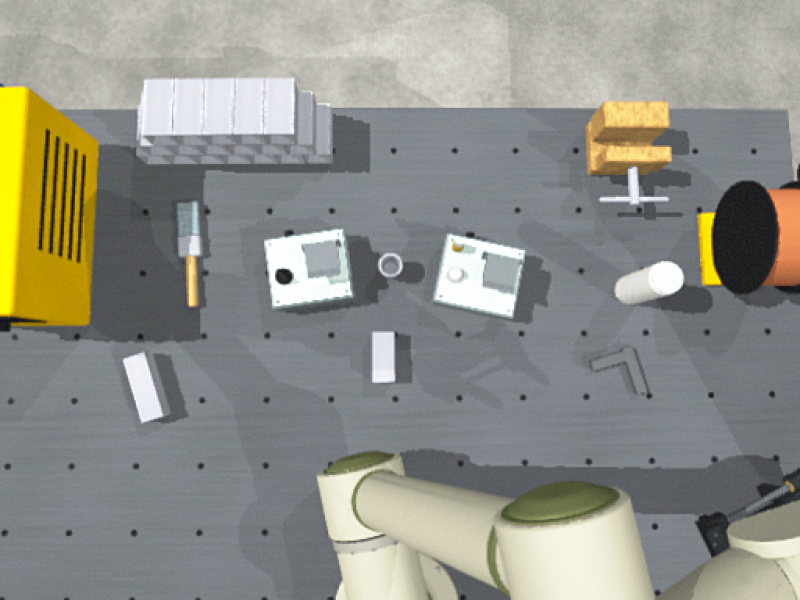

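View pics/side0.png

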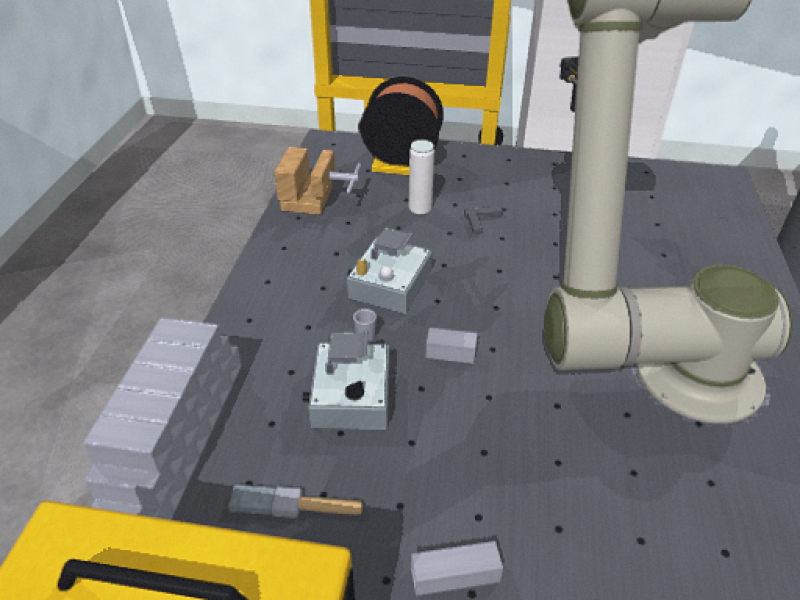

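The top view shows the lamp box around (480,275), with its white dome at (456,275), nozzle at (458,245) and guard at (502,270). The selector box is at (308,268), with the tin between them at (390,265) and tube_b in front at (383,357). Next I'll measure the lamp box.

Run:
```python
from h import *
im=np.load("top0i.npy");d=np.load("top0.npy");P=cloud("top",d)
s=512/800
m=np.zeros(d.shape,bool); m[int(225*s):int(330*s),int(425*s):int(545*s)]=1
m&=d>0
Z=P[...,2]
print(np.histogram(Z[m],bins=np.arange(-.01,.12,.005)))
pan=m&(abs(Z-np.median(Z[m&(Z>.05)&(Z<.07)]))<.006)
box=m&(Z>.05)
r=cv2.minAreaRect(P[box][:,:2].astype(np.float32)); print("box rect",r, "panel z",np.median(Z[pan]))
g=m&(Z>.088); 
n,l,st,c=cv2.connectedComponentsWithStats(g.astype(np.uint8))
for i in range(1,n):
    q=P[l==i]; print(i,len(q),q.mean(0).round(4),q.max(0).round(4),cv2.minAreaRect(q[:,:2].astype(np.float32)))
# rays on planes: panel outline white mask
K=eyes.camera_params("top")
hsv=cv2.cvtColor(im,cv2.COLOR_BGR2HSV)
w=m&(Z>.066)&(Z<.088); n,l,st,c=cv2.connectedComponentsWithStats(w.astype(np.uint8))
for i in range(1,n):
    q=P[l==i]; print('mid',i,len(q),c[i].round(1),q.mean(0).round(4),q.max(0).round(4))
crop=im[int(215*s):int(340*s),int(415*s):int(555*s)]
sd=np.load("side0i.npy")[int(215*s):int(320*s),int(335*s):int(445*s)]
a=cv2.resize(crop,(500,450),interpolation=2);b=cv2.resize(sd,(300,450*1),interpolation=2)
cv2.imwrite("pics/c1.png",np.hstack([a,b]))
# side cloud
d2=np.load("side0.npy");Q=cloud("side",d2)
sel=(d2>0)&(abs(Q[...,0]-P[box][:,0].mean())<.12)&(abs(Q[...,1]-P[box][:,1].mean())<.12)&(Q[...,2]>.05)
print("side box",cv2.minAreaRect(Q[sel][:,:2].astype(np.float32)))
g=sel&(Q[...,2]>.088);n,l,st,c=cv2.connectedComponentsWithStats(g.astype(np.uint8))
for i in range(1,n):
    q=Q[l==i]; print(i,len(q),q.mean(0).round(4),q.max(0).round(4),cv2.minAreaRect(q[:,:2].astype(np.float32)))
```

```text
(array([  40, 1290, 1222,   37,    9,   16,   10,   16,   19,   27,   12,
         22,  174,  812,  709,   43,   21,   35,   35,   11,   20,  303,
        166,   16,    0]), array([-0.01 , -0.005,  0.   ,  0.005,  0.01 ,  0.015,  0.02 ,  0.025,
        0.03 ,  0.035,  0.04 ,  0.045,  0.05 ,  0.055,  0.06 ,  0.065,
        0.07 ,  0.075,  0.08 ,  0.085,  0.09 ,  0.095,  0.1  ,  0.105,
        0.11 ,  0.115]))
box rect ((0.6040436029434204, -0.15587486326694489), (0.15001130104064941, 0.13054189085960388), 77.61444854736328) panel z 0.05967684612937019
1 13 [ 0.6508 -0.1128  0.0922] [ 0.6579 -0.1054  0.0955] ((0.6510730981826782, -0.1126975268125534), (0.017396431416273117, 0.008511828258633614), 66.71800994873047)
2 1 [ 0.6576 -0.1214  0.0944] [ 0.6576 -0.1214  0.0944] ((0.6576460599899292, -0.12144637107849121), (0.0, 0.0), 0.0)
3 494 [ 0.6019 -0.1858  0.0994] [ 0.6373 -0.1513  0.1074] ((0.6017921566963196, -0.18622060120105743), (0.05831694230437279, 0.06494133919477463), 77.3943862915039)
mid 1 1 [290. 155.] [ 0.661  -0.1065  0.0785] [ 0.661  -0.1065  0.0785]
mid 2 18 [291.6 159.4]
[... 238 characters left out ...]
  0.0843] [ 0.6199 -0.1608  0.0843]
mid 6 80 [291.2 175.5] [ 0.6033 -0.1089  0.0758] [ 0.6171 -0.0949  0.0867]
mid 7 1 [309. 174.] [ 0.6058 -0.1576  0.0852] [ 0.6058 -0.1576  0.0852]
mid 8 1 [325. 199.] [ 0.5374 -0.2036  0.0671] [ 0.5374 -0.2036  0.0671]
side box ((0.6040254235267639, -0.1515592485666275), (0.14973342418670654, 0.13090448081493378), 78.38282775878906)
1 247 [ 0.6033 -0.1805  0.0976] [ 0.6391 -0.1485  0.1053] ((0.6016244888305664, -0.18499571084976196), (0.0643397644162178, 0.06505259871482849), 77.83639526367188)
2 11 [ 0.6526 -0.108   0.0914] [ 0.6593 -0.1019  0.0944] ((0.6521129608154297, -0.11048581451177597), (0.01454039104282856, 0.00924686435610056), 58.80940246582031)
```

View pics/c1.png

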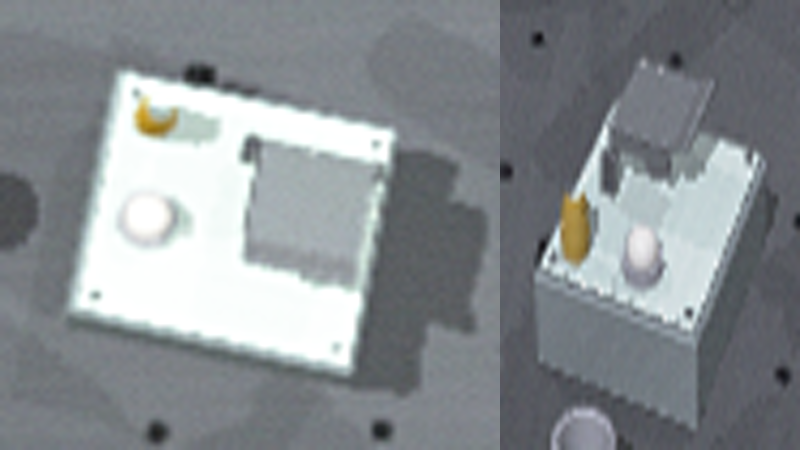

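Both views agree: the box centre is near (0.604, -0.155), its yaw about -12.2°, the panel at z = 0.060 and the guard shut. The computed lamp position also matches the measured one. The tool stays vertical, so a vertical closed finger will push the bead back and up along its arc. Next: the jaw direction and the targets.

```bash
cat >> h.py <<'E'
from scipy.spatial.transform import Rotation as Rn
C=np.array([.604,-.155]); yaw=-12.2
ex=np.array([np.cos(np.radians(yaw)),np.sin(np.radians(yaw))]); ey=np.array([-ex[1],ex[0]])
def st():
    s=arm.read_state(); R=Rn.from_euler('xyz',s['eef_rot'],degrees=True).as_matrix()
    tip=s['eef_pos']+.166*R[:,0]; q=tip[:2]-C
    f=s['contact_force']
    print('t %.2f tip own x %.1f y %.1f z %.1f'%(s['t'],q@ex*1e3,q@ey*1e3,tip[2]*1e3),'F own',np.round([f[:2]@ex,f[:2]@ey,f[2]],1),'gap',round(s['finger_gap']*1e3,1),'jaw deg',np.degrees(np.arctan2(R[1,2],R[0,2])).round(1),'toolx',R[:,0].round(3))
    return tip,s
def to(x,y,z):
    tip,s=st(); g=np.r_[C+(x*ex+y*ey)/1e3,z/1e3]; print('move mm',((g-tip)*1e3).round(1))
E
python3 - <<'E'
from h import *
to(-75,-30,200)
E
```

```text
t 0.10 tip own x -293.6 y -416.2 z 238.2 F own [ 1.2 -0.5  0.5] gap 88.1 jaw deg -65.4 toolx [-0.     0.001 -1.   ]
move mm [295.2 331.3 -38.2]
```

```bash
python3 -m crank '[[[27,30,0,5,1],[27,30,0,5,1],[27,30,0,5,1],[27,30,0,5,1],[27,30,0,5,1],[27,30,0,5,1],[27,30,0,5,1],[27,30,0,5,1],[27,30,0,5,1],[27,30,0,5,1],[25,30,0,3,1],[0,0,0,0,1],[0,0,0,0,1]]]' 20
python3 - <<'E'
from h import *
to(-75,-30,150)
im,d=eyes.snapshot("side"); cv2.imwrite("pics/s1.png",cv2.resize(im[60:300,130:450],(800,600),interpolation=2))
E
```

```text
t: 1.72
eef_pos: [0.5314, -0.1588, 0.3996]
eef_rot: [164.7, 89.4, 154.0]
contact_force: [-0.3, 0.8, -0.6]
finger_gap: 0.0007
t 1.73 tip own x -71.9 y -18.6 z 233.6 F own [-0.5  0.7 -0.6] gap 0.7 jaw deg -10.7 toolx [-0.01   0.005 -1.   ]
move mm [ -5.4 -10.5 -83.6]
```

View pics/s1.png

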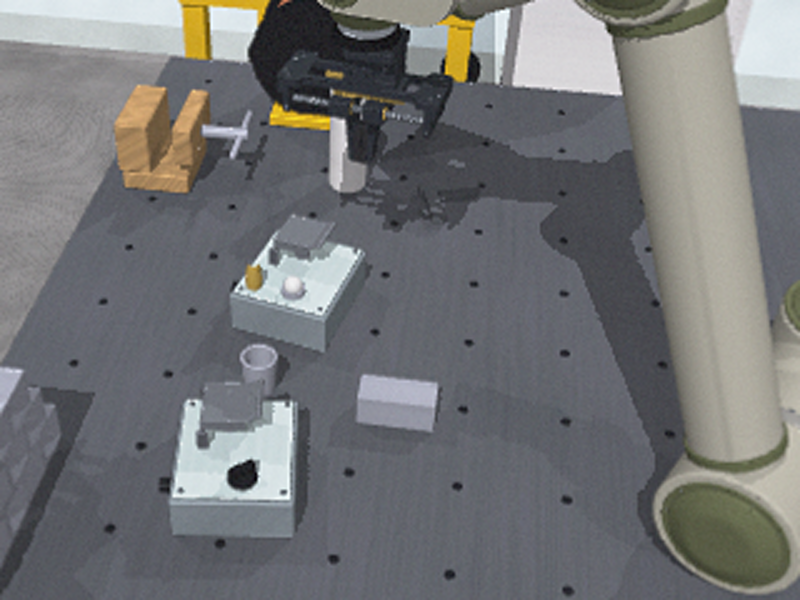

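The closed fingers are a narrow stub below the flat body, near (365,140). The guard is shut, and the way down in front of it is clear.

```bash
python3 -m crank '[[[-3,-5,-30,-1.5,1],[-3,-5,-30,0,1],[0,0,-25,0,1],[0,0,-25,0,1],[0,0,-20,0,1],[0,0,-15,0,1],[0,0,-7,0,1],[0,0,0,0,1]]]'
python3 - <<'E'
from h import *
to(-52,-30,69)
E
```

```text
t: 2.78
eef_pos: [0.5204, -0.1765, 0.2444]
eef_rot: [170.1, 89.5, 157.0]
contact_force: [-0.5, -0.4, 0.7]
finger_gap: 0.0004
t 2.77 tip own x -78.6 y -38.4 z 78.4 F own [-0.4 -0.5  0.7] gap 0.4 jaw deg -13.1 toolx [-0.008  0.003 -1.   ]
move mm [27.8  2.6 -9.4]
```

```bash
python3 -m crank '[[[8,3,-4,1,1],[8,1,-3,0,1],[6,-1,-2,0,1],[3,-1,0,0,1],[0,0,0,0,1]]]'
python3 - <<'E'
from h import *
to(-48,-30,69)
E
```

```text
t: 3.4
eef_pos: [0.5477, -0.1746, 0.2363]
eef_rot: [174.3, 89.7, 162.2]
contact_force: [0.7, 0.3, -0.9]
finger_gap: 0.0003
t 3.40 tip own x -51.8 y -31.0 z 70.3 F own [ 0.7  0.4 -0.9] gap 0.3 jaw deg -12.1 toolx [-0.005  0.002 -1.   ]
move mm [ 3.9  0.1 -1.3]
```

```bash
python3 -m crank '[[[2,-0.4,0,0,1],[2,-0.4,0,0,1],[1,-0.2,0,0,1],[0,0,0,0,1]]]'
python3 -c "from h import *; st()"
python3 -m crank '[[[2,-0.4,2,0,1],[2,-0.4,4,0,1],[2,-0.4,4,0,1],[0,0,0,0,1]]]'
python3 - <<'E'
from h import *
st()
im,d=eyes.snapshot("side"); np.save('a.npy',im);cv2.imwrite("pics/s2.png",cv2.resize(im[110:215,205:345],(800,600),interpolation=2))
E
```

```text
t: 3.9
eef_pos: [0.5528, -0.1757, 0.2365]
eef_rot: [174.8, 89.7, 162.7]
contact_force: [-0.1, -0.2, 0.4]
finger_gap: 0.0004
t 3.90 tip own x -46.6 y -31.0 z 70.5 F own [-0.1 -0.2  0.4] gap 0.4 jaw deg -12.1 toolx [-0.005  0.002 -1.   ]
t: 4.4
eef_pos: [0.559, -0.177, 0.2474]
eef_rot: [176.1, 89.6, 164.0]
contact_force: [-1.1, -0.4, -0.2]
finger_gap: 0.0006
t 4.40 tip own x -40.4 y -31.0 z 81.4 F own [-1.  -0.6 -0.2] gap 0.6 jaw deg -12.1 toolx [-0.006  0.002 -1.   ]
```

View pics/s2.png

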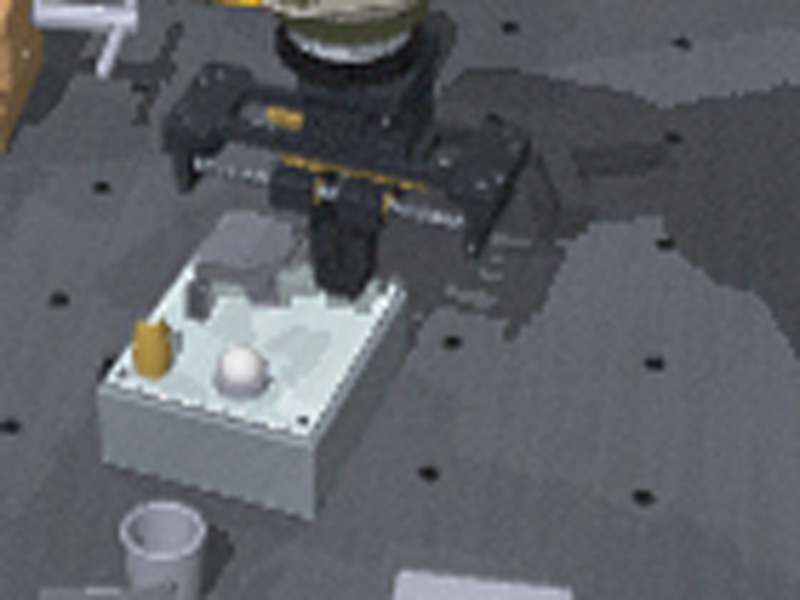

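The finger is against the bead at about (320,240), with a reaction of about 1 N, and the guard is starting to lift. I'll follow the arc.

```bash
python3 -m crank '[[[2,-0.4,3,0,1],[2,-0.4,3,0,1],[2,-0.4,3,0,1],[2,-0.4,1,0,1],[2,-0.4,0,0,1],[0,0,0,0,1]]]'
python3 -c "from h import *; st()"
python3 -m crank '[[[1,-0.2,-3,0,1],[1,-0.2,-3,0,1],[0,0,-2,0,1],[0,0,0,0,1]]]'
python3 - <<'E'
from h import *
to(-25,-30,83)
im,d=eyes.snapshot("side"); cv2.imwrite("pics/s3.png",cv2.resize(im[110:200,225:345],(800,600),interpolation=2))
E
```

```text
t: 5.2
eef_pos: [0.5678, -0.1788, 0.2591]
eef_rot: [180.0, 89.2, 167.9]
contact_force: [-2.0, -0.2, 0.8]
finger_gap: 0.0002
t 5.20 tip own x -32.6 y -31.0 z 93.1 F own [-1.9 -0.7  0.8] gap 0.2 jaw deg -12.1 toolx [-0.013  0.003 -1.   ]
t: 5.7
eef_pos: [0.5654, -0.1783, 0.2528]
eef_rot: [-179.7, 88.2, 168.2]
contact_force: [0.2, -0.2, -0.3]
finger_gap: 0.0006
t 5.70 tip own x -38.1 y -30.9 z 86.9 F own [ 0.3 -0.2 -0.3] gap 0.6 jaw deg -12.0 toolx [-0.031  0.006 -0.999]
move mm [13.  -1.8 -3.9]
```

View pics/s3.png

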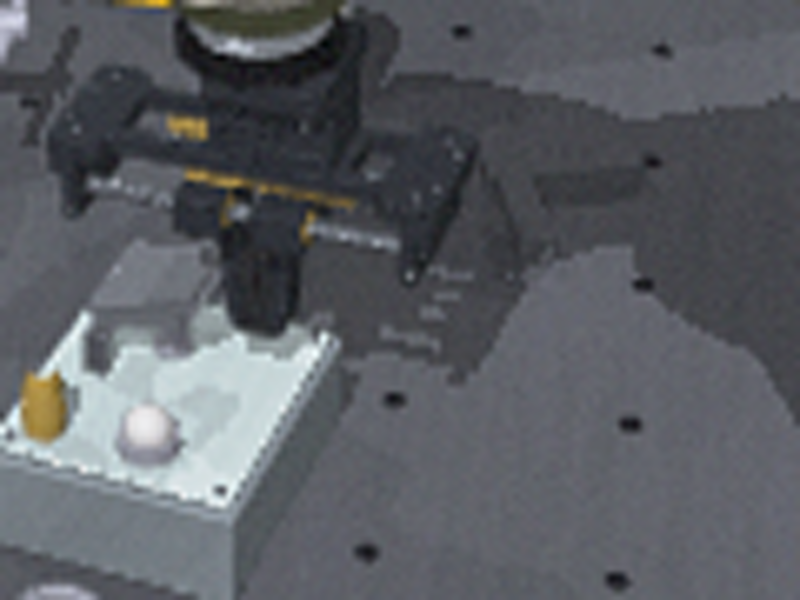

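The downward slide dragged the guard back down: friction is high (reaction gone, finger pushed back 5 mm). I'll back off, start lower, and only slide the finger on the bead once the guard is steep.

```bash
python3 -m crank '[[[-6,1.2,0,0,1],[-6,1.2,-4,0,1],[-3,0.6,-6,0,1],[0,0,-6,0,1],[0,0,-4,0,1],[0,0,-2,0,1],[0,0,0,0,1]]]'
python3 - <<'E'
from h import *
to(-47,-30,63.5)
E
```

```text
t: 6.62
eef_pos: [0.5503, -0.1751, 0.2286]
eef_rot: [179.4, 88.3, 167.4]
contact_force: [0.9, -0.4, 0.8]
finger_gap: 0.0004
t 6.62 tip own x -53.1 y -30.9 z 62.7 F own [ 1.  -0.2  0.8] gap 0.4 jaw deg -12.0 toolx [-0.029  0.006 -1.   ]
move mm [ 6.2 -0.4  0.8]
```

```bash
python3 -m crank '[[[3,-0.6,0,0,1],[3,-0.6,0,0,1],[2,-0.4,2,0,1],[2,-0.4,5,0,1],[2,-0.4,4,0,1],[2,-0.4,3,0,1],[2,-0.4,3,0,1]]]'
python3 -c "from h import *; st()"
python3 -m crank '[[[2,-0.4,2.5,0,1],[2,-0.4,2.5,0,1],[2,-0.4,2,0,1]]]'
python3 - <<'E'
from h import *
to(-25,-30,86)
im,d=eyes.snapshot("side"); cv2.imwrite("pics/s4.png",cv2.resize(im[110:200,225:345],(800,600),interpolation=2))
E
```

```text
t: 7.5
eef_pos: [0.567, -0.1785, 0.247]
eef_rot: [179.9, 88.2, 167.8]
contact_force: [-0.3, 1.1, -1.0]
finger_gap: 0.0005
t 7.50 tip own x -36.4 y -30.7 z 81.0 F own [-0.5  1.  -1. ] gap 0.5 jaw deg -12.0 toolx [-0.031  0.007 -1.   ]
t: 7.88
eef_pos: [0.5735, -0.1798, 0.2545]
eef_rot: [-180.0, 88.2, 168.0]
contact_force: [-1.1, -0.4, 0.1]
finger_gap: 0.0004
t 7.88 tip own x -29.7 y -30.7 z 88.6 F own [-1.  -0.6  0.1] gap 0.4 jaw deg -12.0 toolx [-0.03   0.006 -1.   ]
move mm [ 4.7 -0.3 -2.6]
```

View pics/s4.png

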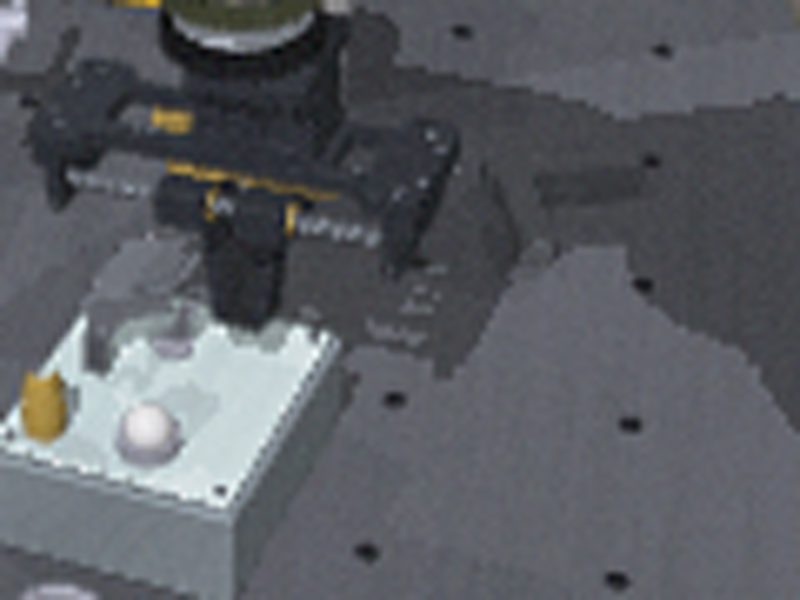

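```bash
python3 -m crank '[[[2,-0.4,0,0,1],[2,-0.4,-0.5,0,1],[0,0,0,0,1]]]'
python3 -c "from h import *; st()"
python3 -m crank '[[[0,0,-2,0,1],[0,0,-1,0,1],[0,0,0,0,1]]]'
python3 -c "from h import *; st()"
```

```text
t: 8.3
eef_pos: [0.5763, -0.1803, 0.2562]
eef_rot: [-179.0, 87.9, 169.0]
contact_force: [-1.5, -0.6, -0.2]
finger_gap: 0.0003
t 8.30 tip own x -27.7 y -30.7 z 90.3 F own [-1.3 -0.9 -0.2] gap 0.3 jaw deg -12.0 toolx [-0.035  0.007 -0.999]
t: 8.68
eef_pos: [0.5763, -0.1802, 0.2527]
eef_rot: [-179.4, 87.9, 168.6]
contact_force: [-2.1, 0.0, 2.6]
finger_gap: 0.0002
t 8.68 tip own x -27.8 y -30.6 z 86.8 F own [-2.  -0.4  2.6] gap 0.2 jaw deg -12.0 toolx [-0.036  0.007 -0.999]
```

```bash
python3 -m crank '[[[0.5,0,-2,0,1],[0.5,0,-1.5,0,1],[0,0,0,0,1]]]'
python3 - <<'E'
from h import *
st()
im,d=eyes.snapshot("side"); cv2.imwrite("pics/s5.png",cv2.resize(im[110:200,225:345],(800,600),interpolation=2))
E
```

```text
t: 9.05
eef_pos: [0.5775, -0.1802, 0.2487]
eef_rot: [-179.6, 87.9, 168.4]
contact_force: [-1.2, 0.5, 0.8]
finger_gap: 0.0007
t 9.05 tip own x -26.7 y -30.3 z 82.8 F own [-1.3  0.2  0.8] gap 0.7 jaw deg -12.0 toolx [-0.036  0.007 -0.999]
```

View pics/s5.png

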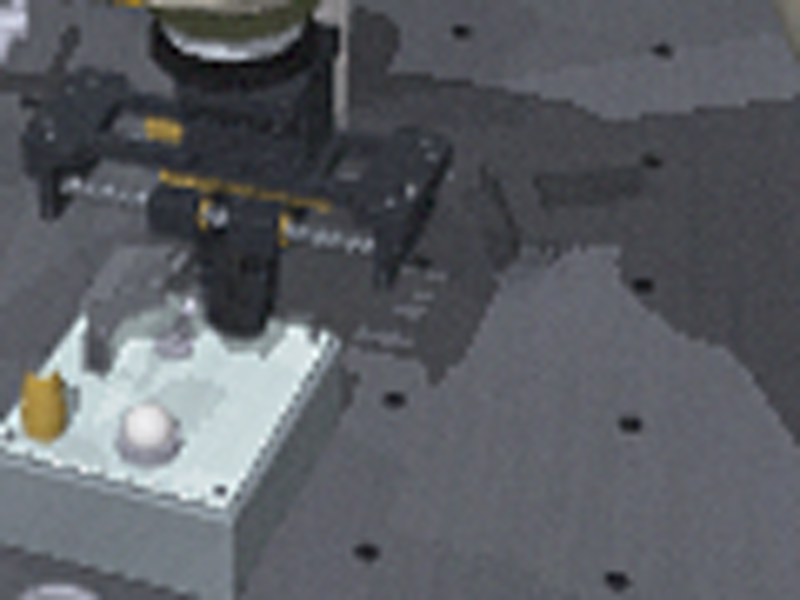

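The guard is held up with its bead on the finger. The toggle head at (185,310) is still off, just ahead of the fingertip at (240,325). Now I'll push.

```bash
python3 -m crank '[[[2,-0.4,0,0,1],[2,-0.4,0,0,1],[2,-0.4,0,0,1],[2,-0.4,0,0,1]]]'
python3 -c "from h import *; st()"
python3 -m crank '[[[2,-0.4,-0.5,0,1],[2,-0.4,-0.5,0,1],[2,-0.4,0,0,1],[0,0,0,0,1]]]'
python3 -c "from h import *; st()"
```

```text
t: 9.6
eef_pos: [0.5861, -0.182, 0.2488]
eef_rot: [-179.5, 87.9, 168.5]
contact_force: [-2.3, 0.8, 0.4]
finger_gap: 0.0005
t 9.60 tip own x -17.8 y -30.2 z 82.9 F own [-2.4  0.3  0.4] gap 0.5 jaw deg -12.0 toolx [-0.035  0.007 -0.999]
t: 10.1
eef_pos: [0.5923, -0.1832, 0.2484]
eef_rot: [-179.1, 87.9, 168.9]
contact_force: [-1.7, 0.1, 2.3]
finger_gap: 0.0008
t 10.10 tip own x -11.6 y -30.2 z 82.5 F own [-1.7 -0.2  2.3] gap 0.8 jaw deg -12.0 toolx [-0.036  0.007 -0.999]
```

```bash
python3 -m crank '[[[2,-0.4,0,0,1],[2,-0.4,0,0,1],[1,-0.2,0,0,1],[0,0,0,0,1]]]'
python3 -c "from h import *; st()"
python3 -m crank '[[[1.5,-0.3,0,0,1],[1,-0.2,0,0,1],[0,0,0,0,1]]]'
python3 -c "from h import *; st()"
```

```text
t: 10.6
eef_pos: [0.5976, -0.1843, 0.25]
eef_rot: [-177.9, 88.0, 170.1]
contact_force: [-2.0, 1.1, 1.9]
finger_gap: 0.0003
t 10.60 tip own x -5.8 y -30.2 z 84.1 F own [-2.2  0.7  1.9] gap 0.3 jaw deg -12.0 toolx [-0.034  0.006 -0.999]
t: 10.98
eef_pos: [0.6003, -0.1849, 0.2507]
eef_rot: [-177.3, 88.1, 170.7]
contact_force: [-2.1, 1.0, 2.6]
finger_gap: 0.0005
t 10.97 tip own x -2.9 y -30.3 z 84.8 F own [-2.3  0.5  2.6] gap 0.5 jaw deg -12.0 toolx [-0.033  0.005 -0.999]
```

```bash
python3 -m crank '[[[1.5,-0.3,-0.8,0,1],[1,-0.2,-0.5,0,1],[0,0,0,0,1]]]'
python3 - <<'E'
from h import *
st()
im,d=eyes.snapshot("side"); cv2.imwrite("pics/s6.png",cv2.resize(im[110:200,225:345],(800,600),interpolation=2))
E
```

```text
t: 11.35
eef_pos: [0.6033, -0.1855, 0.2514]
eef_rot: [-175.2, 88.3, 172.7]
contact_force: [-1.6, 0.7, 2.2]
finger_gap: 0.0004
t 11.35 tip own x 0.8 y -30.3 z 85.4 F own [-1.7  0.3  2.2] gap 0.4 jaw deg -12.0 toolx [-0.029  0.004 -1.   ]
```

View pics/s6.png

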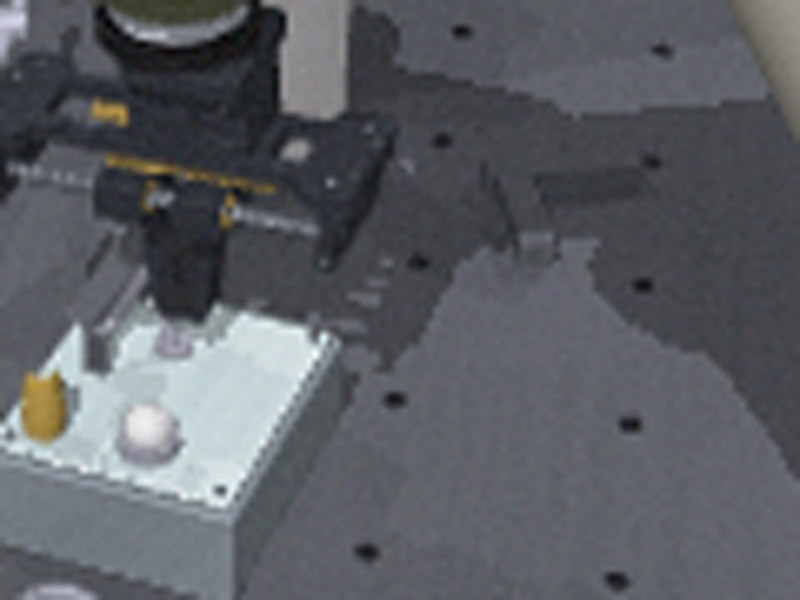

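```bash
python3 -m crank '[[[0,0,-1,0,1],[0,0,-1,0,1],[0,0,0,0,1]]]'
python3 -c "from h import *; st()"
python3 -m crank '[[[0,0,-1,0,1],[0,0,0,0,1]]]'
python3 - <<'E'
from h import *
st()
im,d=eyes.snapshot("top"); cv2.imwrite("pics/t6.png",cv2.resize(im[120:225,260:400],(800,600),interpolation=2))
E
```

```text
t: 11.78
eef_pos: [0.6034, -0.1854, 0.2513]
eef_rot: [-173.5, 88.4, 174.5]
contact_force: [-2.9, 0.3, 1.7]
finger_gap: 0.0002
t 11.78 tip own x 1.3 y -30.4 z 85.4 F own [-2.9 -0.3  1.7] gap 0.2 jaw deg -12.0 toolx [-0.027  0.003 -1.   ]
t: 12.02
eef_pos: [0.6033, -0.1854, 0.2513]
eef_rot: [-172.7, 88.5, 175.3]
contact_force: [-2.8, -0.0, 3.8]
finger_gap: 0.0002
t 12.03 tip own x 1.3 y -30.4 z 85.3 F own [-2.7 -0.6  3.8] gap 0.2 jaw deg -12.0 toolx [-0.027  0.002 -1.   ]
```

```bash
python3 -m crank '[[[-3,0.6,0,0,1],[-3,0.6,0,0,1],[-2,0.4,0,0,1],[0,0,0,0,1]]]'
python3 - <<'E'
from h import *
st()
p=eyes.camera_params("side");K=np.array(p["K"]);D=np.array(p["distortion"]);T=np.linalg.inv(np.array(p["world_from_camera"]))
def px(x,y,z):
    w=np.r_[C+(x*ex+y*ey)/1e3,z/1e3,1]; c=(T@w)[:3]; c=c*[1,-1,-1]
    return cv2.projectPoints(c.reshape(1,1,3),np.zeros(3),np.zeros(3),K,D)[0].ravel()
for n,q in dict(off=(-1,-30,85),on=(17,-30,85),piv=(8,-30,64)).items():
    u=px(*q); print(n,u.round(1),((u-[235,120])*10).round())
im,d=eyes.snapshot("side"); cv2.imwrite("pics/s7.png",cv2.resize(im[120:180,235:315],(800,600),interpolation=2))
E
```

```text
t: 12.58
eef_pos: [0.5949, -0.1837, 0.2496]
eef_rot: [-174.4, 88.4, 173.6]
contact_force: [-0.9, -0.3, 0.6]
finger_gap: 0.0008
t 12.57 tip own x -7.5 y -30.5 z 83.7 F own [-0.8 -0.5  0.6] gap 0.8 jaw deg -12.0 toolx [-0.028  0.003 -1.   ]
off [253.1 155.8] [181. 358.]
on [247.9 154.6] [129. 346.]
piv [250.5 160.4] [155. 404.]
```

View pics/s7.png

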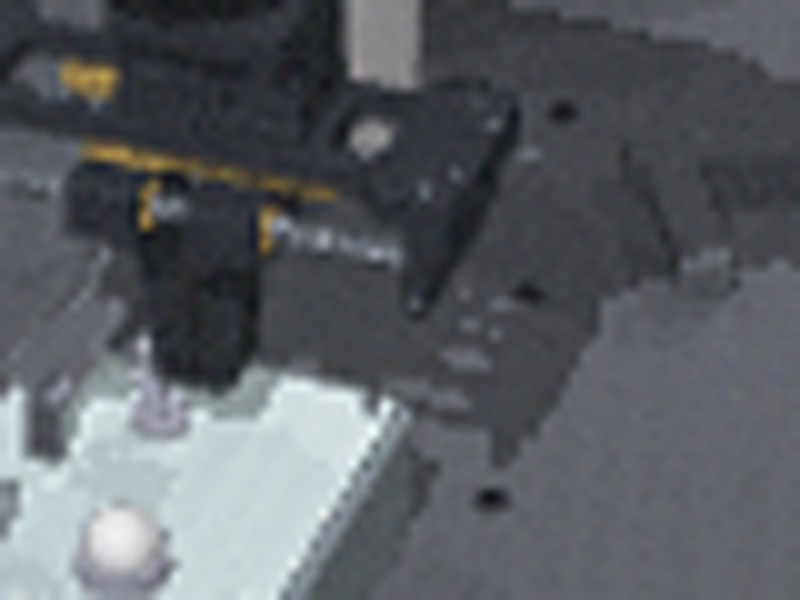

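The toggle now leans towards the hinge: head near (142,345), boot at (160,410), with the predicted "on" head at (129,346). The rounded fingertip may have stopped just short, so I'll go a little lower and press again to feel the stop.

```bash
python3 -m crank '[[[0,0,-2,0,1],[0,0,-1.5,0,1],[0,0,0,0,1]]]'
python3 -c "from h import *; st()"
python3 -m crank '[[[2,-0.4,-0.3,0,1],[2,-0.4,-0.3,0,1],[1,-0.2,0,0,1]]]'
python3 -c "from h import *; st()"
python3 -m crank '[[[1.5,-0.3,-0.3,0,1],[1,-0.2,0,0,1]]]'
python3 -c "from h import *; st()"
```

```text
t: 13.0
eef_pos: [0.5955, -0.1837, 0.2498]
eef_rot: [-168.7, 88.8, 179.3]
contact_force: [-0.5, 0.7, -0.3]
finger_gap: 0.0004
t 13.00 tip own x -5.8 y -30.6 z 83.8 F own [-0.6  0.6 -0.3] gap 0.4 jaw deg -12.0 toolx [-0.022  0.    -1.   ]
t: 13.38
eef_pos: [0.6011, -0.1849, 0.251]
eef_rot: [-163.6, 88.9, -175.6]
contact_force: [-1.2, 0.5, 3.3]
finger_gap: 0.0005
t 13.38 tip own x 0.6 y -30.7 z 85.0 F own [-1.3  0.3  3.3] gap 0.5 jaw deg -12.0 toolx [-0.019 -0.001 -1.   ]
t: 13.62
eef_pos: [0.603, -0.1853, 0.2512]
eef_rot: [-166.5, 88.7, -178.5]
contact_force: [-8.4, 1.6, 7.3]
finger_gap: 0.0007
t 13.62 tip own x 1.8 y -30.7 z 85.2 F own [-8.6 -0.2  7.3] gap 0.7 jaw deg -12.0 toolx [-0.023 -0.001 -1.   ]
```

The force jumps to 8.6 N at tip x = 1.8 mm: a hard stop. I'll ease back a little and check the toggle head against its predicted position.

```bash
python3 -m crank '[[[1,-0.2,0,0,1],[-3,0.6,0,0,1],[-4,0.8,0,0,1],[-5,1,0,0,1],[-3,0.6,0,0,1],[0,0,0,0,1]]]'
python3 - <<'E'
from h import *
st()
p=eyes.camera_params("side")
im,d=eyes.snapshot("side"); c=cv2.resize(im[145:170,235:268],(792,600),interpolation=0)
for q,k in (((253.1,155.8),(0,0,255)),((247.9,154.6),(0,255,0)),((250.5,160.4),(255,0,0))):
    cv2.circle(c,(int((q[0]+.5-235)*24),int((q[1]+.5-145)*24)),5,k,-1)
cv2.imwrite("pics/s8.png",c)
E
```

```text
t: 14.38
eef_pos: [0.5874, -0.1822, 0.2499]
eef_rot: [-170.3, 88.4, 177.7]
contact_force: [-0.6, 0.5, 0.4]
finger_gap: 0.0004
t 14.38 tip own x -14.9 y -30.9 z 83.9 F own [-0.7  0.3  0.4] gap 0.4 jaw deg -12.0 toolx [-0.027  0.001 -1.   ]
```

View pics/s8.png

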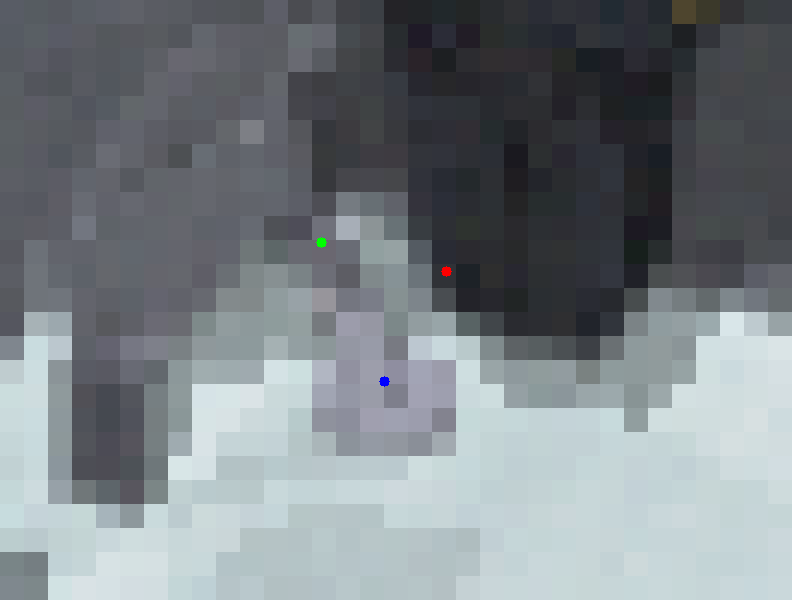

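The head sits on the predicted "on" point, at about (330,240), with the lever leaning towards the hinge. I'll draw the finger out now so the guard can drop.

```bash
python3 -m crank '[[[-4,0.8,0,0,1],[-5,1,0,0,1],[-6,1.3,0,0,1],[-8,1.7,0,0,1],[-8,1.7,0,0,1],[-8,1.7,0,0,1],[-10,2,0,0,1],[-10,2,0,0,1],[-10,2,0,0,1],[0,0,0,0,1]]]'
python3 -c "from h import *; st()"
python3 -m crank '[[[0,0,20,0,1],[0,0,30,0,1],[-15,0,40,0,1],[-30,0,40,0,1],[-40,-20,20,0,1],[-40,-40,0,0,1],[-40,-40,0,0,1],[-20,-20,0,0,1],[0,0,0,0,1],[0,0,0,0,1]]]'
python3 - <<'E'
from h import *
st()
im,d=eyes.snapshot("side"); it,dt=eyes.snapshot("top")
Q=cloud("side",d);P=cloud("top",dt)
d0=np.load("top0.npy");P0=cloud("top",d0)
for n,X in(("top",P),("top before",P0),("side",Q),("side before",cloud("side",np.load("side0.npy")))):
    q=X[...,:2]-C; a=q@ex; b=q@ey; m=(X[...,2]>.088)&(X[...,2]<.2)&(abs(a)<.06)&(abs(b+.03)<.04)
    z=X[...,2][m]; print(n,m.sum(),'x',np.percentile(a[m],[2,50,98]).round(4),'z',np.percentile(z,[5,50,98]).round(4))
# scene change away from arm, side/top colour
for n,i in(("side",im),("top",it)):
    i0=np.load(n+"0i.npy"); df=cv2.absdiff(i,i0).max(2)>40
    print(n,df.sum())
a=cv2.resize(im[90:330,60:340],(420,360),interpolation=2); b=cv2.resize(it[120:270,60:430],(790,240)[:2] if 0 else (380,360),interpolation=2)
cv2.imwrite("pics/end.png",np.hstack([a,b]))
E
```

```text
t: 15.68
eef_pos: [0.5133, -0.1669, 0.2502]
eef_rot: [-169.7, 88.5, 178.3]
contact_force: [0.1, -0.5, 0.9]
finger_gap: 0.0005
t 15.68 tip own x -90.5 y -31.6 z 84.2 F own [ 0.2 -0.4  0.9] gap 0.5 jaw deg -12.0 toolx [-0.027  0.001 -1.   ]
t: 16.92
eef_pos: [0.3237, -0.2894, 0.4058]
eef_rot: [-158.0, 88.7, -169.9]
contact_force: [0.1, 0.5, 0.4]
finger_gap: 0.0003
t 16.93 tip own x -249.1 y -192.1 z 239.9 F own [-0.   0.5  0.4] gap 0.3 jaw deg -11.9 toolx [-0.023 -0.004 -1.   ]
top 492 x [-0.0266  0.0045  0.0351] z [0.0958 0.0994 0.1055]
top before 494 x [-0.0269  0.0045  0.0349] z [0.0958 0.0991 0.1058]
side 246 x [-0.0283  0.005   0.0357] z [0.093  0.0975 0.104 ]
side before 247 x [-0.0274  0.0049  0.0351] z [0.0917 0.0974 0.1042]
side 16009
top 24020
```

View pics/end.png

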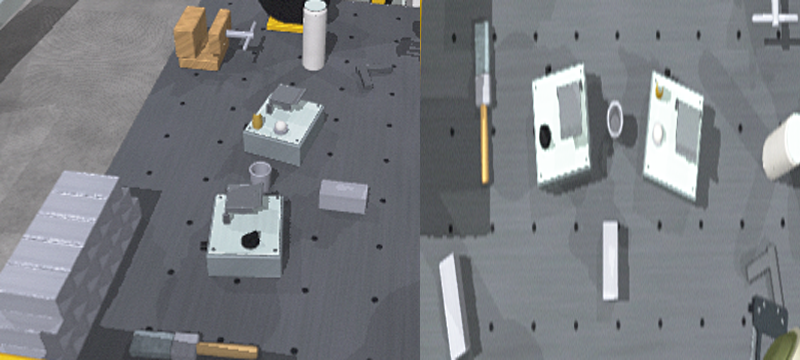

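The guard is shut again (same outline and height as before), all the other objects are in place, and the arm is clear.

```bash
python3 -c "from h import *; print(arm.hand_in()); st()"
```

```text
the job is handed in; nothing more can be done
None
the job is handed in; nothing more can be done
```

The toggle on the lamp box is switched fully towards the hinge, the guard has dropped shut over it, and I handed the job in at about t = 17 s. I did it with the closed fingers as one stub, grasping nothing.

**What happened**
- **First lift:** this failed. Friction on the bead dragged the guard back down, so I backed off, started lower and lifted it again along its arc.
- **Push:** with the guard held up on the finger, I pushed the toggle over. I eased back a little to look, pressed again, then drew the finger out.

**Last checks**
- **Toggle:** the force rose to 8.6 N, which I took as the toggle's end stop. The guard's own stop could have caused some of that. After easing back, the camera showed the head at the predicted "on" point. I could not see the toggle once the guard was shut.
- **Guard:** its outline and height match the pictures from before the job, in both views.
- **Other things:** by eye, the other box and all the loose items are where they were. I did not measure each one.
- **Force:** the highest reading between moves was about 11 N.

**What did not go to plan**
- The fingertip would not go below about 84 mm with the guard up, probably because the gripper's body rested lightly on the bead.
- The tool tilted by up to about 2° while pressing.

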